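# Fit the matching support post to a specimen bridge

## Robot

A 7-joint arm with a two-finger parallel gripper is mounted at the origin on the work surface. World frame = base frame: x ahead of the robot, y to its left, z up, the work surface at z = 0. Lengths are in m, angles in rad, forces in N, time in s.
With the tool pointing down it reaches from about 0.4 to 0.85 m from the base axis. Payload 10.4 kg.
Tool frame: the origin (TCP) lies midway between the tips of the shut fingers; the grasp point (between the pads) lies 19 mm behind it; z points along the fingers, x is the direction in which the jaws open and shut, and the axes are right-handed (so a half turn about z gives the same grasp; the last joint's range is limited). The gripper opens to 85 mm and grips with 20 to 120 N. Pads are 22 mm wide; open, the fingers measure 114 mm over their backs; the gripper's body (76 mm by 85 mm) begins 54 mm behind the grasp point. The pads swing forward as they close: fully open they stand 13 mm farther back than shut.
Start: joints at [1.287, 0.332, -0.065, 1.46, 0.022, 1.35, -0.088], TCP at [0.161, -0.604, 0.231] pointing down, gripper open.
Joint ranges: [-2.6, 2.6], [-0.5, 2.12], [-1.47, 1.34], [0.16, 2.42], [-1.27, 4.41], [0.06, 2.06], [-2.6, 2.6]. Speed limits (rad/s): [2.22, 2.22, 2.79, 2.79, 3.14, 3.14, 3.14].

## Interface

Orientations are given as a unit quaternion [x, y, z, w].
In Python, from workcell import monitor, eyes, ticket, models gives the robot as it stands.
- The arm moves only by the tool servo_tool, never from a script. Its argument "motion" is a list of rows, each a list of 7 numbers: the opening, from 0 (shut) to 1 (fully open), then the shift along the tool's x, y, z in m, then the turn, a rotation vector about the tool's x, y, z in degrees. In form: [[fingers, tx, ty, tz, rx, ry, rz], ...]. A call has 1 to 20 rows; each row is the pose to reach, as a shift and turn from the pose commanded when the call began, along the tool's axes at that moment; what a row does not reach only later rows make up. A row lasts 1/8 s, in which the tool goes at most 62.5 mm and 10.7 degrees, less where a joint would pass 70% of its speed; a pose out of reach is approached as far as the arm can. A call with a gripper value outside its range is refused whole. The fingers move at their own pace and stop on an object; "grip_force" is the grip in N (left out, the last holds). Time passes only in rows, so rows that repeat a pose let the fingers close. It gives the time, the measured TCP pose, the force and the opening at its end, in the units of the state.
- monitor.get_obs(): the state, without advancing time (a new reading comes with each control period).
- eyes.camera(name): name is "scene" or "top" or "wrist"; returns (picture, depth): 400x640x3 uint8, blue, green, red; 400x640 float32, m along the optical axis (not along the pixel's ray), 0 where there is no reading.
- eyes.camera_info(name): a dict with "intrinsics" (3x3 intrinsics, pixels), "k1" (the pictures are not rectified: a ray, as slopes to the right and down, at radius r is drawn at 1 + k1 r^2 times it, then the intrinsics apply), "extrinsics" (4x4, takes a point from world to camera coordinates); the wrist camera has in their place "tool_from_camera" (4x4, takes a point from camera to tool coordinates, whose origin is the TCP and whose axes are the tool frame's). Camera axes: x right, y down, z forward; pixel columns grow to the right and rows downward; lengths in m; the calibration is good to about 2 mm. A picture is of the moment at which its call begins: read the wrist's pose just before it. camera_info takes no time and is no camera call.
- ticket.hand_in(): hands the job in, once; it reports no verdict.
Trained networks look in the newest picture that a camera, given by its name, has taken for a name from the list of things; names that differ only in an ending like _2 or _b are one class to them, and where a whole thing is asked for, a point or a joint stands for the part that bears it (a point fixed in the world has none). Each returns a list of dicts, best first, with "confidence" (0 to 1); they miss things now and then, are a little off and sometimes report something else, mostly with a low value. They report only what shows in the picture. A call takes as long as a camera call. They do not tell look-alikes from the thing itself.
- models.boxes_of(camera, thing): "point" ([x, y, z] in m, in the coordinates of the camera as it stood for that picture, good to about 4 mm: the middle of the surface that is visible of it).
The state is a dict: "clock": time; "joint_pos": joint angles; "joint_velocities": joint speeds; "tau": joint torques, N m; "position": TCP position; "ee_rot": TCP orientation; "ft_force": force on the tool from outside, world axes, zero at the start; "torque": the same for the moment, N m; "grip_width": opening from 0.0 (shut) to 1.0 (fully open).
Only numpy, scipy, OpenCV 4.12 (cv2) and the standard library are available. Lean on these libraries where they do the work, as an engineer would, in place of code of your own. Each camera call takes 0.05 s, during which the arm holds its last target. There are 200 camera calls.

## Task

The empty post holder on the specimen bridge has a bottom stop at an unknown depth: take the depth rod from its stand, feel gently for the bottom of that holder's bore, and put the rod back in its stand. Then take from the rack the one support post that will stand level with the post already set, and press it upright and fully home in the empty holder, without forcing it. Choose by the measured depth, not by trying posts in the holder, and leave everything else where it is.

Things in the scene. Friction and masses are not known exactly. Their poses are not given: they have to be found in the camera images.
- bridge: Specimen bridge: aluminium base plate, 90 mm (x) by 170 mm (y), 12 mm thick, lying fixed on the bench, with two grey metal post holders in a row along its y axis, 70 mm apart. Origin: centre of its underside. The holder at y = +35 mm has its steel post already set (fixed); the one at y = -35 mm is empty. z up.
- seat (a point): The point on top of the base plate (12 mm above the bench) under the axis of the empty holder. The holder's mouth is 60 mm above it.
- set_post_top (a point): Centre of the top of the post already set: 112 mm above the bench, 40 mm above the mouths of both holders.
- mouth (a point): Centre of the mouth of the empty holder's bore, 72 mm above the bench. On the holder's thumbscrew side, 12 mm below the mouth, a round spring plunger stands 1.5 mm into the bore and gives way: pushing a post past it takes about 4 N, sliding on 2 to 3 N, so a post (about 60 to 80 g) does not fall home by its own weight. The depth rod clears the plunger when held near the axis.
- holder_a: One of three fixed post holders that look alike: grey metal cylinder, diameter 30 mm, 60 mm tall, origin at the centre of its underside, x towards its thumbscrew. Blind bore of diameter 13.7 mm, mouth chamfered 1.5 mm, flat rigid bottom 20 to 50 mm deep, different in each. The one at seat is the bridge's empty holder; the other two are spares on a tray (not needed).
- holder_b: One of three fixed post holders that look alike: grey metal cylinder, diameter 30 mm, 60 mm tall, origin at the centre of its underside, x towards its thumbscrew. Blind bore of diameter 13.7 mm, mouth chamfered 1.5 mm, flat rigid bottom 20 to 50 mm deep, different in each. The one at seat is the bridge's empty holder; the other two are spares on a tray (not needed).
- holder_c: One of three fixed post holders that look alike: grey metal cylinder, diameter 30 mm, 60 mm tall, origin at the centre of its underside, x towards its thumbscrew. Blind bore of diameter 13.7 mm, mouth chamfered 1.5 mm, flat rigid bottom 20 to 50 mm deep, different in each. The one at seat is the bridge's empty holder; the other two are spares on a tray (not needed).
- rod: Depth rod: steel rod of diameter 8 mm, 80 mm long, flat-ended, with dark rings every 10 mm, below a knurled aluminium handle of diameter 14 mm and 57 mm long; 137 mm in all, 60 g. Origin: centre of its lower end (the tip); z along it, towards the handle. It starts upright in rod_stand, its tip on the floor of the stand's hole.
- rod_stand: Stand of the rod: fixed grey cylinder, diameter 50 mm, 50 mm tall, with a hole of diameter 11 mm (mouth widened by a 3 mm chamfer) whose floor is 8 mm above the bench. Origin: centre of its underside.
- rack: White post rack, fixed: 50 mm (x) by 180 mm (y) by 30 mm high, with four holes in a row along its y axis, 45 mm apart (y = -67.5, -22.5, 22.5, 67.5 mm), 14.2 mm in diameter, their floors 10 mm above the bench. Origin: centre of its underside. A post stands upright in each hole, in any order.
- post_58: Plain steel support post, diameter 12.7 mm, 58 mm long, foot chamfered 1 mm. Origin: centre of its lower end; z along it, up. It starts upright in one of the rack's holes.
- post_66: Plain steel support post, diameter 12.7 mm, 66 mm long, foot chamfered 1 mm. Origin: centre of its lower end; z along it, up. It starts upright in one of the rack's holes.
- post_74: Plain steel support post, diameter 12.7 mm, 74 mm long, foot chamfered 1 mm. Origin: centre of its lower end; z along it, up. It starts upright in one of the rack's holes.
- post_82: Plain steel support post, diameter 12.7 mm, 82 mm long, foot chamfered 1 mm. Origin: centre of its lower end; z along it, up. It starts upright in one of the rack's holes.
- mount_1: Resin specimen mount, a disc of diameter 30 mm, 18 mm high; a bystander. Origin: centre of its underside.
- mount_2: Another resin specimen mount of the same size; a bystander.
- objective: Microscope objective standing on the bench, diameter 24 mm, 46 mm high; a bystander. Origin: centre of its underside.
- screwdriver: Screwdriver with a red handle, 170 mm long, lying; a bystander. Origin: the middle of its length, x along it.
- hex_key: Small hex key, 75 mm long, lying; a bystander. Origin: the middle of its long leg.
- dish: Covered glass dish, diameter 63 mm, 13 mm high; a bystander. Origin: centre of its underside.
- caliper: Caliper lying on the bench, 235 mm long; a bystander. Origin: the middle of its beam, x along it.
Not all that is in view belongs to the job. Several things have the shape of the bridge; the one meant has the colours described above.

How it is judged:
On the way, in this order (a step that is already met when the one before it is completed fails the run):
1. the tip of the depth rod rests on the bottom of the empty holder's bore (horizontal distance between rod and seat below 0.006 m and (contact force between rod and bottom_a above 0.5 N or contact force between rod and bottom_b above 0.5 N or contact force between rod and bottom_c above 0.5 N)), for 0.1 s.
2. the depth rod stands in its stand again, let go (horizontal distance between rod and rod_stand below 0.006 m and z of rod in the frame of rod_stand below 0.012 m and angle between rod's own z axis and vertical below 0.15 rad and contact force between the fingers and rod below 0.1 N), for 0.2 s.
3. the matching post is pressed down on the bottom of the empty holder's bore (((horizontal distance between post_66 and seat below 0.004 m and z of post_66 in the frame of bridge between 0.0435 and 0.048 m and (contact force between post_66 and bottom_a above 1 N or contact force between post_66 and bottom_b above 1 N or contact force between post_66 and bottom_c above 1 N)) or (horizontal distance between post_74 and seat below 0.004 m and z of post_74 in the frame of bridge between 0.0355 and 0.04 m and (contact force between post_74 and bottom_a above 1 N or contact force between post_74 and bottom_b above 1 N or contact force between post_74 and bottom_c above 1 N)) or (horizontal distance between post_82 and seat below 0.004 m and z of post_82 in the frame of bridge between 0.0275 and 0.032 m and (contact force between post_82 and bottom_a above 1 N or contact force between post_82 and bottom_b above 1 N or contact force between post_82 and bottom_c above 1 N)))), for 0.05 s.
At the end, for the whole second after the job is handed in: The matching post stands on the bottom of the bridge's holder, let go and at rest: top level with the set post within 2 mm, foot within 3 mm of the axis, lean under 0.08 rad. Rod in its stand (tip within 6 mm of axis, 4 mm of floor). Other posts in the rack as they were (within 20 mm) (all of step 2 and ((horizontal distance between post_66 and seat below 0.003 m and z of post_66 in the frame of bridge between 0.044 and 0.048 m and angle between post_66's own z axis and vertical below 0.08 rad and linear speed of post_66 below 0.01 m/s and (z of post_58 in the frame of rack below 0.016 m and angle between post_58's own z axis and vertical below 0.2 rad and distance of post_58 from where it was at the start of the episode below 0.02 m) and (z of post_74 in the frame of rack below 0.016 m and angle between post_74's own z axis and vertical below 0.2 rad and distance of post_74 from where it was at the start of the episode below 0.02 m) and (z of post_82 in the frame of rack below 0.016 m and angle between post_82's own z axis and vertical below 0.2 rad and distance of post_82 from where it was at the start of the episode below 0.02 m)) or (horizontal distance between post_74 and seat below 0.003 m and z of post_74 in the frame of bridge between 0.036 and 0.04 m and angle between post_74's own z axis and vertical below 0.08 rad and linear speed of post_74 below 0.01 m/s and (z of post_58 in the frame of rack below 0.016 m and angle between post_58's own z axis and vertical below 0.2 rad and distance of post_58 from where it was at the start of the episode below 0.02 m) and (z of post_66 in the frame of rack below 0.016 m and angle between post_66's own z axis and vertical below 0.2 rad and distance of post_66 from where it was at the start of the episode below 0.02 m) and (z of post_82 in the frame of rack below 0.016 m and angle between post_82's own z axis and vertical below 0.2 rad and distance of post_82 from where it was at the start of the episode below 0.02 m)) or (horizontal distance between post_82 and seat below 0.003 m and z of post_82 in the frame of bridge between 0.028 and 0.032 m and angle between post_82's own z axis and vertical below 0.08 rad and linear speed of post_82 below 0.01 m/s and (z of post_58 in the frame of rack below 0.016 m and angle between post_58's own z axis and vertical below 0.2 rad and distance of post_58 from where it was at the start of the episode below 0.02 m) and (z of post_66 in the frame of rack below 0.016 m and angle between post_66's own z axis and vertical below 0.2 rad and distance of post_66 from where it was at the start of the episode below 0.02 m) and (z of post_74 in the frame of rack below 0.016 m and angle between post_74's own z axis and vertical below 0.2 rad and distance of post_74 from where it was at the start of the episode below 0.02 m)))); the robot touches nothing.
It fails at once if the depth rod is pressed against a holder with more than 40 N (contact force between rod and holder_a above 40 N or contact force between rod and holder_b above 40 N or contact force between rod and holder_c above 40 N).
It fails at once if a post is pressed into a holder with more than 40 N (contact force between any of post_58, post_66, post_74, post_82 and holder_a above 40 N or contact force between any of post_58, post_66, post_74, post_82 and holder_b above 40 N or contact force between any of post_58, post_66, post_74, post_82 and holder_c above 40 N).
It fails at once if a post that does not match is tried in the empty holder (pushed more than 5 mm below the level of the set post, or down to the bottom while more than 5 mm above that level) ((horizontal distance between post_58 and seat below 0.01 m and (z of post_58 in the frame of bridge below 0.049 m or (z of post_58 in the frame of bridge above 0.059 m and (contact force between post_58 and bottom_a above 1 N or contact force between post_58 and bottom_b above 1 N or contact force between post_58 and bottom_c above 1 N)))) or (horizontal distance between post_66 and seat below 0.01 m and (z of post_66 in the frame of bridge below 0.041 m or (z of post_66 in the frame of bridge above 0.051 m and (contact force between post_66 and bottom_a above 1 N or contact force between post_66 and bottom_b above 1 N or contact force between post_66 and bottom_c above 1 N)))) or (horizontal distance between post_74 and seat below 0.01 m and (z of post_74 in the frame of bridge below 0.033 m or (z of post_74 in the frame of bridge above 0.043 m and (contact force between post_74 and bottom_a above 1 N or contact force between post_74 and bottom_b above 1 N or contact force between post_74 and bottom_c above 1 N)))) or (horizontal distance between post_82 and seat below 0.01 m and (z of post_82 in the frame of bridge below 0.025 m or (z of post_82 in the frame of bridge above 0.035 m and (contact force between post_82 and bottom_a above 1 N or contact force between post_82 and bottom_b above 1 N or contact force between post_82 and bottom_c above 1 N))))).
It fails at once if a bystander is moved by more than 30 mm (distance of any of mount_1, mount_2, objective, screwdriver, hex_key, dish, caliper from where it was at the start of the episode above 0.03 m).
It also fails if it takes over 67 s, if anything falls off the work surface, if the arm or the gripper's body presses on something with over 40 N, if the wrist force passes 120 N, or if a joint passes its speed limit or range.

## Working session

There is one attempt and no reset: what is moved stays moved. The work goes in short steps, Python scripts to look and compute and a tool call to move; the robot and the scene stay as the last step left them, time stands still between calls to the robot, and variables do not carry over. Pictures are saved under pics/ and viewed, about 8 in all and at most 12, crops included, and the job is handed in when it is done.

Besides the shell and the picture viewer there is one more tool, called after ">>>" as name(argument=value, ...) on one line, values as JSON. servo_tool: Moves the arm, as the interface text tells. Its arguments: {"type":"object","properties":{"motion":{"type":"array"},"grip_force":{"type":"number"}},"required":["motion"]}

```bash
ls; mkdir -p pics; cat > h.py <<'E'
import numpy as np,cv2
from scipy.spatial.transform import Rotation as R
from workcell import monitor,eyes,ticket,models
def toolT():
    o=monitor.get_obs();T=np.eye(4);T[:3,:3]=R.from_quat(o['ee_rot']).as_matrix();T[:3,3]=o['position'];return T
def c2w(n,T=None):
    i=eyes.camera_info(n)
    return (T@np.array(i['tool_from_camera'])) if n=='wrist' else np.linalg.inv(np.array(i['extrinsics']))
def pts(n,d,M):
    i=eyes.camera_info(n);K=np.array(i['intrinsics'],float);k=i['k1']
    h,w=d.shape;u,v=np.meshgrid(np.arange(w),np.arange(h))
    xy=cv2.undistortPoints(np.stack([u,v],-1).reshape(-1,1,2).astype(float),K,np.array([k,0,0,0,0.])).reshape(h,w,2)
    P=np.concatenate([xy*d[...,None],d[...,None]],-1)
    W=P@M[:3,:3].T+M[:3,3];W[d==0]=np.nan;return W
def proj(n,X,M):
    i=eyes.camera_info(n);Mi=np.linalg.inv(M);c=Mi[:3,:3]@np.array(X)+Mi[:3,3]
    x,y=c[:2]/c[2];s=1+i['k1']*(x*x+y*y);K=np.array(i['intrinsics']);return K[0,0]*x*s+K[0,2],K[1,1]*y*s+K[1,2]
E
python3 - <<'E'
from h import *
print(monitor.get_obs())
for n in ['top','scene']:
    im,d=eyes.camera(n);cv2.imwrite(f'pics/{n}0.png',im);np.save(n+'0.npy',d)
    M=c2w(n);print(n,M.round(3).tolist())
    for t in ['bridge','holder_a','rod','rod_stand','rack','post_58','objective','mount_1']:
        print(t,[((M[:3,:3]@np.array(b['point'])+M[:3,3]).round(3).tolist(),round(b['confidence'],2)) for b in models.boxes_of(n,t)][:6])
E
```

```text
pics
{'clock': 0.0, 'joint_pos': array([ 1.28742058,  0.33289524, -0.0647013 ,  1.46099063,  0.0215994 ,
        1.34988433, -0.08847849]), 'joint_velocities': array([-8.72260329e-04,  1.03475374e-03, -1.55509744e-03, -1.04388940e-05,
        3.05698418e-04, -1.84964241e-04,  1.74309034e-04]), 'tau': array([-2.03128837e-05, -6.25440574e+01,  4.95010579e-02, -3.91603768e+01,
        1.62957399e-02,  9.94862407e-03,  3.03929630e-05]), 'position': array([ 0.16103715, -0.60349008,  0.2304778 ]), 'ee_rot': array([ 7.93055039e-01, -6.09149535e-01, -6.07895637e-04, -4.23737820e-04]), 'ft_force': array([-0.26369999,  0.73181305, -0.41615755]), 'torque': array([ 0.01329672, -0.04597   ,  0.03596013]), 'grip_width': 0.9996751536049511}
top [[0.013, -0.994, 0.109, 0.321], [-1.0, -0.013, 0.004, -0.053], [-0.002, -0.109, -0.994, 1.791], [0.0, 0.0, 0.0, 1.0]]
bridge [([0.281, -0.335, 0.013], 0.79), ([0.326, 0.378, 0.012], 0.78), ([0.547, -0.068, 0.012], 0.56)]
holder_a [([0.543, -0.111, 0.071], 0.57), ([0.779, 0.039, 0.061], 0.4)]
rod []
rod_stand [([0.471, -0.278, 0.053], 0.73)]
rack [([0.474, 0.254, 0.029], 0.74)]
post_58 []
objective []
mount_1 [([0.689, -0.185, 0.014], 0.57), ([0.548, -0.067, 0.012], 0.57), ([0.479, 0.253, 0.028], 0.56), ([0.381, 0.062, 0.021], 0.39)]
scene [[-0.247, 0.488, -0.837, 1.373], [0.969, 0.123, -0.214, 0.143], [-0.001, -0.864, -0.503, 0.617], [0.0, 0.0, 0.0, 1.0]]
bridge [([0.344, 0.394, 0.011], 0.97), ([0.571, -0.054, 0.016], 0.61), ([0.289, -0.302, 0.013], 0.58)]
holder_a [([0.792, 0.039, 0.059], 0.93), ([0.563, -0.109, 0.055], 0.83), ([0.781, -0.033, 0.056], 0.71)]
rod [([0.481, -0.282, 0.106], 0.63)]
rod_stand [([0.494, -0.279, 0.034], 0.57)]
rack [([0.503, 0.253, 0.026], 0.85), ([0.394, 0.061, 0.014], 0.61)]
post_58 []
objective [([0.673, -0.283, 0.031], 0.61)]
mount_1 [([0.397, 0.059, 0.012], 0.56)]
```

```bash
python3 -c "
import cv2,numpy as np
a=cv2.imread('pics/top0.png');b=cv2.imread('pics/scene0.png')
cv2.imwrite('pics/both.png',cv2.resize(np.vstack([a,b]),(480,600)))"
```

```text
(no output)
```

View pics/top0.png

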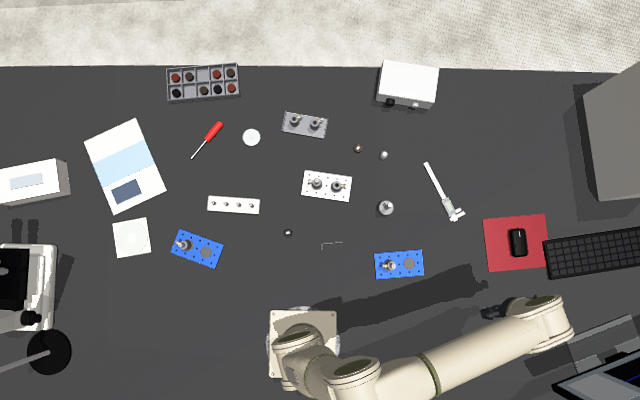

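View pics/scene0.png

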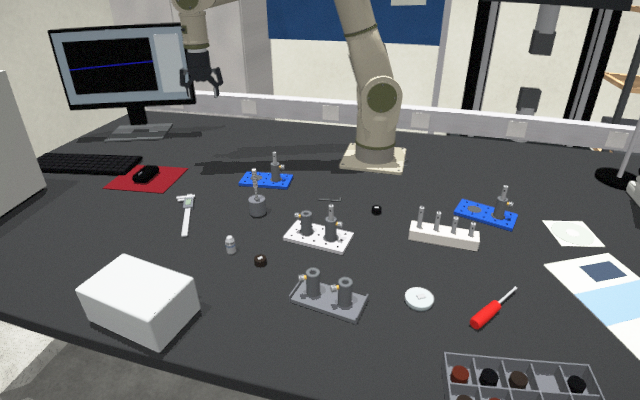

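The bridge meant is the white/aluminium one: top (327,186), scene (319,236). The blue plates at top (197,249) and (399,264) are look-alikes, and the grey tray at top (305,124) holds the spares. The rod stand is at top (386,208) and the rack at top (233,205). I'll confirm each with the wrist camera.

```bash
cat >> h.py <<'E'
def go(x,y,z,yaw=0):
    "print shift and turn (tool axes) to bring TCP to x,y,z, tool down, tool x at yaw deg; from measured pose"
    T=toolT();c,s=np.cos(np.radians(yaw)),np.sin(np.radians(yaw))
    G=np.array([[c,s,0],[s,-c,0],[0,0,-1.]])
    d=T[:3,:3].T@(np.array([x,y,z])-T[:3,3]);r=R.from_matrix(T[:3,:3].T@G).as_rotvec(degrees=True)
    print('shift mm',(d*1000).round(1),'turn',r.round(2))
def shot(name):
    T=toolT();im,d=eyes.camera('wrist');cv2.imwrite(f'pics/{name}.png',im)
    M=c2w('wrist',T);np.savez(name+'.npz',d=d,M=M,im=im);return im,d,M
E
python3 - <<'E'
from h import *
print(np.array(eyes.camera_info('wrist')['tool_from_camera']).round(3).tolist(),eyes.camera_info('wrist')['intrinsics'])
go(0.50,-0.20,0.36,0)
E
```

```text
[[1.0, -0.0, 0.001, -0.0], [-0.0, 0.95, 0.313, -0.081], [-0.001, -0.313, 0.95, -0.143], [0.0, 0.0, 0.0, 1.0]] [[321.36300426   0.         316.89438629]
 [  0.         321.36300426 205.95100485]
 [  0.           0.           1.        ]]
shift mm [-302.8 -431.5 -128.7] turn [  0.    -0.   -75.06]
```

>>> servo_tool(motion=[[1, -0.03, -0.04, -0.03, 0, 0, -8], [1, -0.06, -0.09, -0.06, 0, 0, -17], [1, -0.1, -0.14, -0.09, 0, 0, -26], [1, -0.13, -0.19, -0.13, 0, 0, -35], [1, -0.16, -0.23, -0.13, 0, 0, -43], [1, -0.2, -0.28, -0.13, 0, 0, -52], [1, -0.23, -0.33, -0.13, 0, 0, -60], [1, -0.27, -0.38, -0.13, 0, 0, -68], [1, -0.303, -0.431, -0.13, 0, 0, -75], [1, -0.303, -0.431, -0.13, 0, 0, -75], [1, -0.303, -0.431, -0.13, 0, 0, -75]])

```text
clock: 2.28
position: [0.4994, -0.2002, 0.3612]
ee_rot: [1.0, -0.001, -0.0, 0.0]
ft_force: [0.1, -0.4, -0.5]
grip_width: 0.998
```

```bash
python3 - <<'E'
from h import *
im,d,M=shot('w1')
o=monitor.get_obs();print(o['position'],R.from_quat(o['ee_rot']).as_matrix()[:2,0],o['clock'])
for t in ['bridge','mouth','set_post_top','holder_a','rod','rod_stand']:
    for b in models.boxes_of('wrist',t)[:4]:
        X=M[:3,:3]@np.array(b['point'])+M[:3,3];print(t,X.round(3),round(b['confidence'],2),np.round(proj('wrist',X,M)))
cv2.imwrite('pics/w1b.png',cv2.resize(im,(800,500)))
E
```

```text
[ 0.49899715 -0.20101414  0.36126832] [ 0.99999585 -0.00286799] 2.325
bridge [ 0.55  -0.067  0.007] 0.71 [352.  60.]
bridge [ 0.283 -0.307  0.011] 0.56 [184. 220.]
bridge [ 0.767 -0.035  0.062] 0.22 [538.  25.]
mouth [ 0.553 -0.063  0.01 ] 0.61 [355.  57.]
mouth [ 0.285 -0.308  0.014] 0.58 [185. 222.]
set_post_top [ 0.553 -0.067  0.011] 0.84 [355.  60.]
set_post_top [ 0.286 -0.307  0.015] 0.6 [185. 221.]
set_post_top [ 0.768 -0.033  0.065] 0.57 [540.  22.]
set_post_top [ 0.665 -0.273  0.042] 0.2 [426. 206.]
holder_a [ 0.765 -0.033  0.063] 0.97 [537.  22.]
holder_a [ 0.55  -0.112  0.069] 0.79 [356.  94.]
rod [ 0.473 -0.277  0.126] 0.79 [296. 231.]
rod_stand [ 0.478 -0.276  0.049] 0.7 [303. 210.]
rod_stand [ 0.551 -0.115  0.068] 0.34 [357.  96.]
```

View pics/w1b.png

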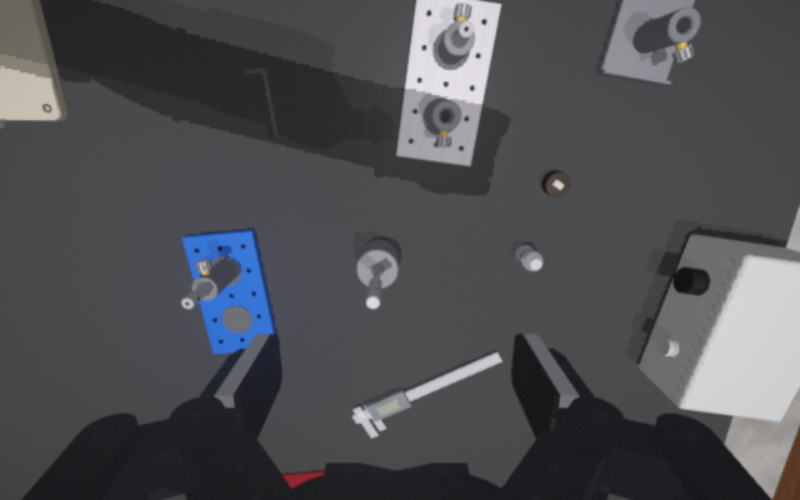

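```bash
cat >> h.py <<'E'
def slab(W,x,y,r,z0,z1):
    m=(np.hypot(W[...,0]-x,W[...,1]-y)<r)&(W[...,2]>z0)&(W[...,2]<z1);P=W[m];
    if len(P)<3: return print('few',len(P))
    c,rad=cv2.minEnclosingCircle((P[:,:2]*1000).astype(np.float32))
    print('n',len(P),'mean',P.mean(0).round(4),'encl mm',np.round(c,1),round(rad,1),'med z',np.median(P[:,2]).round(4));return m
E
python3 - <<'E'
from h import *
f=np.load('w1.npz');W=pts('wrist',f['d'],f['M'])
print('rodtop');slab(W,.473,-.28,.03,.139,.16)
print('handle slices')
for z in (.1,.11,.12,.13): slab(W,.473,-.28,.03,z-.005,z+.005)
print('stand');slab(W,.475,-.278,.035,.046,.054)
print('mouth');slab(W,.548,-.111,.025,.066,.078)
print('setpost');slab(W,.553,-.04,.03,.105,.12)
print('sethold');slab(W,.553,-.04,.03,.066,.078)
E
```

```text
rodtop
n 107 mean [ 0.4763 -0.2824  0.1445] encl mm [ 476.  -283.7] 7.1 med z 0.1448
handle slices
n 27 mean [ 0.4769 -0.2782  0.1004] encl mm [ 476.3 -280.8] 6.2 med z 0.0998
n 28 mean [ 0.4767 -0.2782  0.1099] encl mm [ 476.2 -281.3] 6.6 med z 0.1101
n 35 mean [ 0.4769 -0.2787  0.1201] encl mm [ 476.1 -283. ] 7.0 med z 0.1202
n 28 mean [ 0.4769 -0.2781  0.1294] encl mm [ 475.9 -280.7] 6.4 med z 0.1292
stand
n 692 mean [ 0.4765 -0.2803  0.0499] encl mm [ 476.4 -283.1] 25.1 med z 0.05
mouth
n 421 mean [ 0.5501 -0.1118  0.0715] encl mm [ 550.5 -115.6] 19.9 med z 0.0718
setpost
n 145 mean [ 0.56   -0.042   0.1117] encl mm [560.4 -41.5] 6.8 med z 0.112
sethold
n 450 mean [ 0.559  -0.0402  0.0712] encl mm [560.  -33.7] 23.0 med z 0.0718
```

```bash
python3 -c "
from h import *
go(.476,-.283,.10,0)"
```

```text
shift mm [-23.   82.3 261.4] turn [ 0.02 -0.01 -0.14]
```

>>> servo_tool(motion=[[1, -0.012, 0.04, 0.03, 0, 0, 0], [1, -0.023, 0.082, 0.07, 0, 0, -0.1], [1, -0.023, 0.082, 0.12, 0, 0, -0.1], [1, -0.023, 0.082, 0.17, 0, 0, -0.1], [1, -0.023, 0.082, 0.22, 0, 0, -0.1], [1, -0.023, 0.082, 0.25, 0, 0, -0.1], [1, -0.023, 0.082, 0.261, 0, 0, -0.1], [1, -0.023, 0.082, 0.261, 0, 0, -0.1]], grip_force=40)

```text
clock: 3.62
position: [0.4765, -0.2821, 0.1006]
ee_rot: [1.0, 0.0, 0.0, -0.0]
ft_force: [-0.2, 0.4, -0.0]
grip_width: 1.002
```

>>> servo_tool(motion=[[0, 0, 0, 0, 0, 0, 0], [0, 0, 0, 0, 0, 0, 0], [0, 0, 0, 0, 0, 0, 0], [0, 0, 0, 0, 0, 0, 0], [0, 0, 0, 0, 0, 0, 0], [0, 0, 0, 0, 0, 0, 0], [0, 0, 0, 0, 0, 0, 0], [0, 0, 0, 0, 0, 0, 0]])

```text
clock: 4.62
position: [0.4766, -0.2821, 0.1006]
ee_rot: [1.0, 0.0, 0.0, 0.0]
ft_force: [-1.0, -0.0, 5.2]
grip_width: 0.154
```

>>> servo_tool(motion=[[0, 0, 0, -0.02, 0, 0, 0], [0, 0, 0, -0.06, 0, 0, 0], [0, 0, 0, -0.11, 0, 0, 0], [0, 0.02, -0.02, -0.14, 0, 0, 0], [0, 0.04, -0.05, -0.14, 0, 0, 0], [0, 0.06, -0.08, -0.14, 0, 0, 0], [0, 0.074, -0.11, -0.14, 0, 0, 0], [0, 0.074, -0.13, -0.14, 0, 0, 0], [0, 0.074, -0.13, -0.14, 0, 0, 0], [0, 0.074, -0.13, -0.14, 0, 0, 0]])

```text
clock: 5.88
position: [0.5497, -0.1535, 0.2402]
ee_rot: [1.0, -0.001, -0.0, 0.0]
ft_force: [-0.9, -0.8, -1.1]
grip_width: 0.152
```

```bash
python3 - <<'E'
from h import *
im,d,M=shot('w2');print(monitor.get_obs()['position'],monitor.get_obs()['ft_force'],monitor.get_obs()['ee_rot'])
from scipy.optimize import least_squares
for n in ('w1','w2'):
    f=np.load(n+'.npz');W=pts('wrist',f['d'],f['M'])
    for nm,x,y in (('empty',.550,-.1115),('set',.560,-.0415)):
        m=slab(W,x,y,.017,.0695,.075)
        if m is None: continue
        # ring area centroid from filled contour
        c=max(cv2.findContours(m.astype(np.uint8),cv2.RETR_EXTERNAL,cv2.CHAIN_APPROX_NONE)[0],key=cv2.contourArea)[:,0]
        P=W[c[:,1],c[:,0],:2];s=least_squares(lambda p:np.hypot(*(P-p[:2]).T)-p[2],[x,y,.015],loss='soft_l1',f_scale=.0005).x
        print(n,nm,'fit',s.round(4))
    slab(W,.56,-.0415,.02,.107,.118)
cv2.imwrite('pics/w2b.png',cv2.resize(im,(800,500)))
E
```

```text
[ 0.54973245 -0.15367714  0.24024742] [ 0.22277397 -0.99932249 -0.3853046 ] [ 9.99999638e-01 -7.31420895e-04 -1.30897882e-04  4.13882167e-04]
n 384 mean [ 0.5502 -0.1103  0.0719] encl mm [ 550.6 -110.4] 15.6 med z 0.0719
w1 empty fit [ 0.5502 -0.1105  0.0146]
n 349 mean [ 0.5585 -0.0438  0.0721] encl mm [560.3 -41.4] 15.3 med z 0.0721
w1 set fit [ 0.5603 -0.042   0.014 ]
n 142 mean [ 0.56   -0.0419  0.1118] encl mm [560.3 -41.4] 6.8 med z 0.1121
n 615 mean [ 0.5502 -0.11    0.0719] encl mm [ 550.1 -110.3] 14.9 med z 0.072
w2 empty fit [ 0.5502 -0.1102  0.0145]
n 661 mean [ 0.5592 -0.0425  0.072 ] encl mm [559.6 -41.4] 14.9 med z 0.072
w2 set fit [ 0.5596 -0.0414  0.0145]
n 240 mean [ 0.5596 -0.0416  0.112 ] encl mm [559.6 -41.4] 6.4 med z 0.1121
```

View pics/w2b.png

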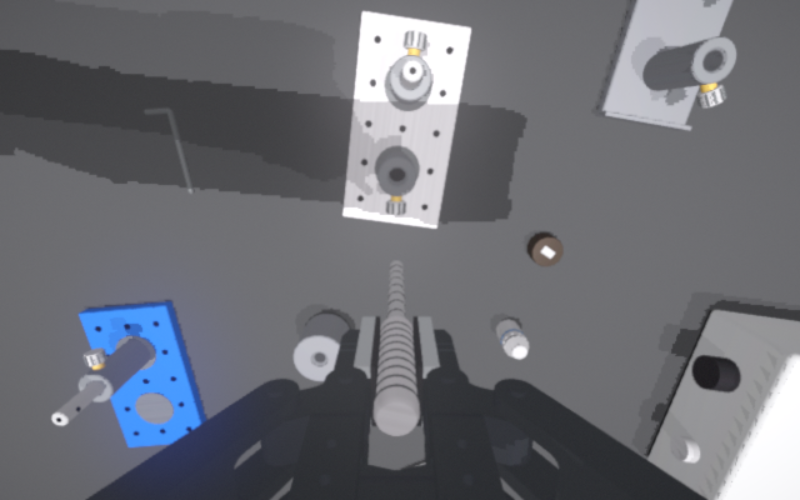

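The rod is in hand at (396,330). The empty holder at (397,173) is on the white bridge, next to the set post at (412,68). Next I'll measure the held rod's axis and tip.

```bash
python3 - <<'E'
from h import *
f=np.load('w2.npz');W=pts('wrist',f['d'],f['M'])
m=(abs(W[...,0]-.55)<.012)&(abs(W[...,1]+.153)<.02)&(W[...,2]>.1)
P=W[m];print(P[:,2].min(),P[:,2].max())
for z in np.arange(.14,.3,.01):
    Q=P[abs(P[:,2]-z)<.005]
    if len(Q): print(round(z,3),len(Q),Q[:,0].mean().round(4),Q[:,0].min().round(4),Q[:,0].max().round(4),'ymax',np.percentile(Q[:,1],90).round(4))
z=P[P[:,2]<.16][:,2];print(np.sort(z)[:8])
E
```

```text
0.14900170245199185 0.3291845835115438
0.15 29 0.5498 0.5463 0.5532 ymax -0.1516
0.16 45 0.5494 0.5456 0.5531 ymax -0.1515
0.17 55 0.5495 0.5458 0.5536 ymax -0.1514
0.18 65 0.5497 0.546 0.5535 ymax -0.1514
0.19 68 0.5497 0.5462 0.5534 ymax -0.1515
0.2 78 0.5495 0.5457 0.5532 ymax -0.1515
0.21 95 0.5498 0.5458 0.5537 ymax -0.1515
0.22 92 0.5498 0.5461 0.5535 ymax -0.1514
0.23 97 0.5498 0.5433 0.5564 ymax -0.1485
0.24 271 0.5497 0.5381 0.5615 ymax -0.1438
0.25 594 0.5499 0.538 0.5619 ymax -0.1418
0.26 726 0.55 0.5381 0.562 ymax -0.1419
0.27 877 0.55 0.538 0.562 ymax -0.1422
0.28 1936 0.5499 0.538 0.562 ymax -0.1423
0.29 1012 0.5502 0.538 0.562 ymax -0.141
[0.1490017  0.14935194 0.14952726 0.14954272 0.14974943 0.15005382
 0.15033761 0.15059189]
```

>>> servo_tool(motion=[[0, 0, -0.02, 0, 0, 0, 0], [0, 0.0005, -0.045, 0, 0, 0, 0], [0, 0.0005, -0.045, 0.02, 0, 0, 0], [0, 0.0005, -0.045, 0.05, 0, 0, 0], [0, 0.0005, -0.045, 0.065, 0, 0, 0], [0, 0.0005, -0.045, 0.075, 0, 0, 0], [0, 0.0005, -0.045, 0.083, 0, 0, 0], [0, 0.0005, -0.045, 0.091, 0, 0, 0], [0, 0.0005, -0.045, 0.091, 0, 0, 0]])

```text
clock: 7.05
position: [0.5506, -0.1069, 0.149]
ee_rot: [1.0, 0.0, -0.0, -0.0]
ft_force: [0.1, 0.1, -0.2]
grip_width: 0.154
```

>>> servo_tool(motion=[[0, 0, 0, 0.002, 0, 0, 0], [0, 0, 0, 0.004, 0, 0, 0], [0, 0, 0, 0.006, 0, 0, 0], [0, 0, 0, 0.0075, 0, 0, 0], [0, 0, 0, 0.009, 0, 0, 0], [0, 0, 0, 0.01, 0, 0, 0], [0, 0, 0, 0.011, 0, 0, 0], [0, 0, 0, 0.011, 0, 0, 0]])

```text
clock: 8.05
position: [0.551, -0.1069, 0.1387]
ee_rot: [1.0, 0.0, 0.0, 0.0]
ft_force: [0.4, -0.3, 2.1]
grip_width: 0.146
```

>>> servo_tool(motion=[[0, -0.0005, 0.0015, 0, 0, 0, 0], [0, -0.0005, 0.0015, 0.0005, 0, 0, 0], [0, -0.0005, 0.0015, 0.001, 0, 0, 0], [0, -0.0005, 0.0015, 0.001, 0, 0, 0]])

```text
clock: 8.55
position: [0.551, -0.108, 0.1385]
ee_rot: [1.0, 0.001, 0.001, -0.0]
ft_force: [-2.0, 2.7, 10.6]
grip_width: 0.147
```

>>> servo_tool(motion=[[0, 0, 0, -0.01, 0, 0, 0], [0, 0, 0, -0.04, 0, 0, 0], [0, 0, 0, -0.08, 0, 0, 0], [0, -0.02, 0.04, -0.08, 0, 0, 0], [0, -0.045, 0.09, -0.08, 0, 0, 0], [0, -0.065, 0.14, -0.08, 0, 0, 0], [0, -0.074, 0.174, -0.08, 0, 0, 0], [0, -0.074, 0.174, -0.08, 0, 0, 0], [0, -0.074, 0.174, -0.08, 0, 0, 0]])

```text
clock: 9.68
position: [0.4766, -0.2817, 0.2173]
ee_rot: [1.0, 0.001, -0.0, -0.0]
ft_force: [0.7, 0.0, -0.5]
grip_width: 0.15
```

```bash
python3 - <<'E'
from h import *
im,d,M=shot('w3');print(monitor.get_obs()['ft_force'])
W=pts('wrist',d,M);T=toolT();x0,y0=T[:2,3];print(T[:3,3])
P=W[(abs(W[...,0]-x0)<.012)&(abs(W[...,1]-y0)<.02)&(W[...,2]>.1)&(W[...,2]<T[2,3]-.02)]
print('tip',np.sort(P[:,2])[:4],'expected',T[2,3]-.0926)
for z in (.135,.145,.165,.185,.2):
    Q=P[abs(P[:,2]-z)<.006]
    if len(Q): print(z,len(Q),Q[:,0].mean().round(4),np.percentile(Q[:,1],90).round(4))
slab(W,.476,-.283,.027,.046,.054)
go(.4766,-.2821,.101,0)
E
```

```text
[-0.09894346 -0.14423462 -0.03984945]
[ 0.47684815 -0.28123729  0.21737757]
tip [0.12568642 0.12575537 0.12628413 0.12636344] expected 0.1247775734222399
0.135 58 0.4764 -0.2794
0.145 63 0.4763 -0.2796
0.165 82 0.4767 -0.2795
0.185 114 0.4765 -0.2795
0.2 36 0.4767 -0.2796
n 1796 mean [ 0.4761 -0.2826  0.0499] encl mm [ 476.2 -283.9] 25.2 med z 0.05
shift mm [ -0.3   0.9 116.4] turn [-0.02 -0.01  0.14]
```

>>> servo_tool(motion=[[0, 0, 0.0005, 0.03, 0, 0, 0], [0, 0, 0.0005, 0.065, 0, 0, 0], [0, 0, 0.0005, 0.08, 0, 0, 0], [0, 0, 0.0005, 0.1, 0, 0, 0], [0, 0, 0.0005, 0.11, 0, 0, 0], [0, 0, 0.0005, 0.114, 0, 0, 0], [0, 0, 0.0005, 0.116, 0, 0, 0], [0, 0, 0.0005, 0.1165, 0, 0, 0], [0, 0, 0.0005, 0.1165, 0, 0, 0]])

```text
clock: 10.85
position: [0.4766, -0.2831, 0.1012]
ee_rot: [1.0, 0.0, 0.0, 0.0]
ft_force: [0.2, 0.8, -1.1]
grip_width: 0.15
```

>>> servo_tool(motion=[[0.6, 0, 0, 0, 0, 0, 0], [1, 0, 0, 0, 0, 0, 0], [1, 0, 0, 0, 0, 0, 0], [1, 0, 0, 0, 0, 0, 0], [1, 0, 0, 0, 0, 0, 0], [1, 0, 0, -0.03, 0, 0, 0], [1, 0, 0, -0.08, 0, 0, 0], [1, 0, 0, -0.14, 0, 0, 0], [1, 0, 0, -0.2, 0, 0, 0], [1, 0, -0.05, -0.22, 0, 0, 0], [1, 0, -0.11, -0.22, 0, 0, 0], [1, 0, -0.17, -0.22, 0, 0, 0], [1, 0, -0.23, -0.22, 0, 0, 0], [1, 0, -0.29, -0.22, 0, 0, 0], [1, 0, -0.35, -0.22, 0, 0, 0], [1, 0, -0.41, -0.22, 0, 0, 0], [1, 0, -0.47, -0.22, 0, 0, 0], [1, 0, -0.5, -0.22, 0, 0, 0], [1, 0, -0.5, -0.22, 0, 0, 0], [1, 0, -0.5, -0.22, 0, 0, 0]])

```text
clock: 13.35
position: [0.4763, 0.2161, 0.3206]
ee_rot: [1.0, -0.0, -0.0, 0.0]
ft_force: [-0.9, -0.4, -0.1]
grip_width: 1.0
```

```bash
python3 - <<'E'
from h import *
im,d,M=shot('w4');T=toolT();print(T[:3,3],monitor.get_obs()['clock'])
W=pts('wrist',d,M)
m=(abs(W[...,0]-.475)<.05)&(abs(W[...,1]-.254)<.12)&(W[...,2]>.045)
n,l,s,c=cv2.connectedComponentsWithStats(m.astype(np.uint8))
for i in range(1,n):
    if s[i,4]<30: continue
    P=W[l==i];zt=np.percentile(P[:,2],98);Q=P[P[:,2]>zt-.004];e,r=cv2.minEnclosingCircle((Q[:,:2]*1e3).astype(np.float32))
    print(np.round(c[i]*1.25),'top',zt.round(4),'L',(np.median(Q[:,2])-.01).round(4),np.round(e,1),round(r,1))
cv2.imwrite('pics/w4b.png',cv2.resize(im,(800,500)))
im,d=eyes.camera('scene');cv2.imwrite('pics/scene1.png',im);M=c2w('scene');Ws=pts('scene',d,M)
print('rod seen in scene');slab(Ws,.476,-.283,.03,.138,.16)
E
```

```text
[0.47641671 0.21573372 0.32070204] 13.4
[405.  99.] top 0.0696 L 0.0581 [485.1 319.4] 6.3
[402. 149.] top 0.0773 L 0.0659 [482.7 274.8] 6.3
[400. 196.] top 0.0855 L 0.074 [480. 230.] 6.4
[397. 241.] top 0.0934 L 0.0821 [477.3 185. ] 6.5
[390. 443.] top 0.4079 L 0.3962 [476.5 231.6] 37.3
rod seen in scene
n 19 mean [ 0.4806 -0.2856  0.1429] encl mm [ 479.9 -286.2] 6.6 med z 0.1434
```

View pics/w4b.png

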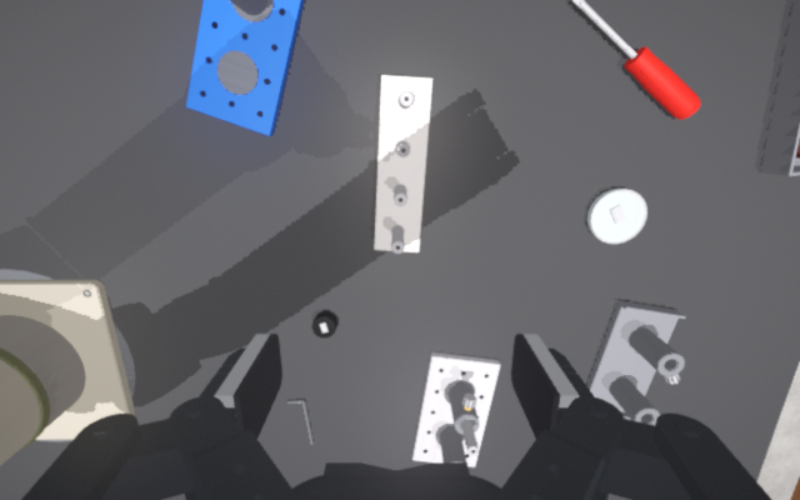

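post_66 is at crop pixel (402,149), second from the top: length 65.9 mm, at (.4827, .2748). It matches the measured bottom (tip z ≈ 46 mm, so 26 mm deep). The rod is back in its stand.

>>> servo_tool(motion=[[1, 0.003, -0.03, 0.03, 0, 0, 0], [1, 0.006, -0.0585, 0.07, 0, 0, 0], [1, 0.006, -0.0585, 0.12, 0, 0, 0], [1, 0.006, -0.0585, 0.17, 0, 0, 0], [1, 0.006, -0.0585, 0.22, 0, 0, 0], [1, 0.006, -0.0585, 0.25, 0, 0, 0], [1, 0.006, -0.0585, 0.27, 0, 0, 0], [1, 0.006, -0.0585, 0.2755, 0, 0, 0], [1, 0.006, -0.0585, 0.2755, 0, 0, 0], [1, 0.006, -0.0585, 0.2755, 0, 0, 0]], grip_force=60)

```text
clock: 14.7
position: [0.4827, 0.2759, 0.0465]
ee_rot: [1.0, 0.0, 0.001, -0.0]
ft_force: [-0.7, 0.2, 0.6]
grip_width: 1.002
```

>>> servo_tool(motion=[[0, 0, 0, 0, 0, 0, 0], [0, 0, 0, 0, 0, 0, 0], [0, 0, 0, 0, 0, 0, 0], [0, 0, 0, 0, 0, 0, 0], [0, 0, 0, 0, 0, 0, 0], [0, 0, 0, 0, 0, 0, 0], [0, 0, 0, 0, 0, 0, 0], [0, 0, 0, 0, 0, 0, 0]], grip_force=60)

```text
clock: 15.7
position: [0.482, 0.2756, 0.0454]
ee_rot: [1.0, 0.0, 0.0, 0.0]
ft_force: [-1.8, -0.9, 5.0]
grip_width: 0.127
```

>>> servo_tool(motion=[[0, 0, 0, -0.015, 0, 0, 0], [0, 0, 0, -0.05, 0, 0, 0], [0, 0, 0, -0.1, 0, 0, 0], [0, 0, 0, -0.15, 0, 0, 0], [0, 0.01, 0.05, -0.16, 0, 0, 0], [0, 0.02, 0.1, -0.16, 0, 0, 0], [0, 0.03, 0.16, -0.16, 0, 0, 0], [0, 0.04, 0.22, -0.16, 0, 0, 0], [0, 0.05, 0.28, -0.16, 0, 0, 0], [0, 0.06, 0.34, -0.16, 0, 0, 0], [0, 0.068, 0.39, -0.16, 0, 0, 0], [0, 0.068, 0.4255, -0.16, 0, 0, 0], [0, 0.068, 0.4255, -0.16, 0, 0, 0], [0, 0.068, 0.4255, -0.16, 0, 0, 0]])

```text
clock: 17.45
position: [0.5503, -0.1488, 0.2058]
ee_rot: [1.0, 0.001, 0.0, -0.0]
ft_force: [0.4, 1.6, -0.5]
grip_width: 0.128
```

```bash
python3 - <<'E'
from h import *
im,d,M=shot('w5');T=toolT();x0,y0,z0=T[:3,3];print(T[:3,3],monitor.get_obs()['ft_force'],monitor.get_obs()['clock'])
W=pts('wrist',d,M)
P=W[(abs(W[...,0]-x0)<.012)&(abs(W[...,1]-y0)<.02)&(W[...,2]>.12)&(W[...,2]<z0+.01)]
print('foot',np.sort(P[:,2])[:5],'expected',z0-.0355)
for z in np.arange(z0-.034,z0+.008,.006):
    Q=P[abs(P[:,2]-z)<.003]
    if len(Q)>5: print(z.round(3),len(Q),'x',Q[:,0].mean().round(4),Q[:,0].min().round(4),Q[:,0].max().round(4),'y90,max',np.percentile(Q[:,1],[90,100]).round(4))
slab(W,.5502,-.1103,.017,.0695,.075)
cv2.imwrite('pics/w5b.png',cv2.resize(im,(800,500)))
E
```

```text
[ 0.55037677 -0.14833147  0.20577228] [-0.13846862  0.75930359 -1.35948989] 17.5
foot [0.17077441 0.17135445 0.17140596 0.17147004 0.17171528] expected 0.17027228379763315
0.172 44 x 0.5507 0.5448 0.5567 y90,max [-0.1431 -0.1428]
0.178 86 x 0.5504 0.5443 0.5566 y90,max [-0.143  -0.1428]
0.184 101 x 0.5503 0.5444 0.5564 y90,max [-0.1431 -0.1428]
0.19 98 x 0.5507 0.5446 0.5568 y90,max [-0.1431 -0.1428]
0.196 112 x 0.5505 0.5448 0.556 y90,max [-0.143  -0.1423]
0.202 117 x 0.5503 0.545 0.5558 y90,max [-0.143  -0.1426]
0.208 160 x 0.5506 0.5392 0.5621 y90,max [-0.1375 -0.1371]
0.214 281 x 0.5504 0.5385 0.5623 y90,max [-0.1371 -0.1364]
n 763 mean [ 0.5502 -0.1099  0.0719] encl mm [ 550.3 -110.4] 15.1 med z 0.072
```

View pics/w5b.png

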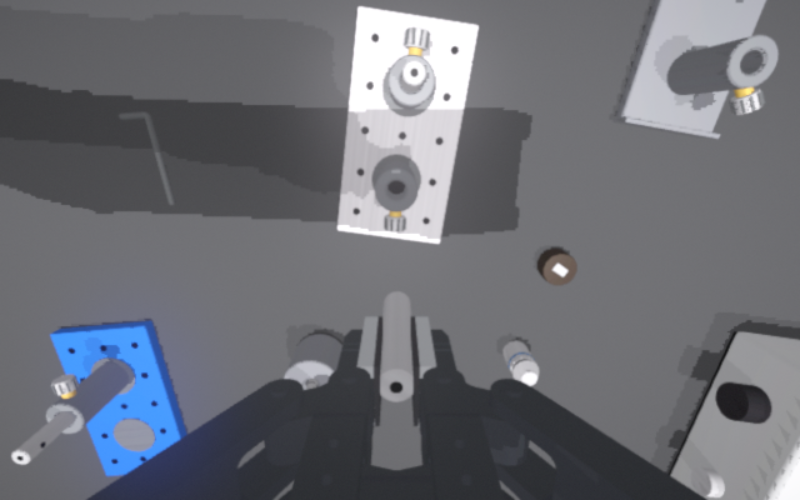

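The post is held upright at (397,345) and the empty mouth is at (397,187). I'm going above the mouth and lowering to just over it.

>>> servo_tool(motion=[[0, 0, -0.02, 0, 0, 0, 0], [0, -0.0003, -0.0385, 0, 0, 0, 0], [0, -0.0003, -0.0385, 0.03, 0, 0, 0], [0, -0.0003, -0.0385, 0.06, 0, 0, 0], [0, -0.0003, -0.0385, 0.08, 0, 0, 0], [0, -0.0003, -0.0385, 0.09, 0, 0, 0], [0, -0.0003, -0.0385, 0.094, 0, 0, 0], [0, -0.0003, -0.0385, 0.094, 0, 0, 0]])

```text
clock: 18.5
position: [0.5503, -0.1113, 0.1118]
ee_rot: [1.0, 0.0, 0.0, 0.0]
ft_force: [0.9, -0.4, 0.3]
grip_width: 0.129
```

```bash
python3 - <<'E'
from h import *
im,d,M=shot('w6');T=toolT();x0,y0,z0=T[:3,3];print(T[:3,3],monitor.get_obs()['ft_force'])
W=pts('wrist',d,M)
P=W[(abs(W[...,0]-x0)<.009)&(abs(W[...,1]-y0)<.02)&(W[...,2]>.08)&(W[...,2]<.1)]
print('x',P[:,0].mean(),P[:,0].min(),P[:,0].max(),'ymax',np.percentile(P[:,1],[90,98]))
print('top');slab(W,x0,y0,.009,z0+.026,z0+.036)
m=slab(W,.5502,-.1103,.017,.0695,.075)
from scipy.optimize import least_squares
c=max(cv2.findContours(m.astype(np.uint8),cv2.RETR_EXTERNAL,cv2.CHAIN_APPROX_NONE)[0],key=cv2.contourArea)[:,0]
Q=W[c[:,1],c[:,0],:2];Q=Q[np.hypot(*(Q-[.5502,-.1103]).T)>.0125]
print(len(Q),least_squares(lambda p:np.hypot(*(Q-p[:2]).T)-.0148,[.5502,-.1103],loss='soft_l1',f_scale=.0005).x)
E
```

```text
[ 0.55044403 -0.11143503  0.11202161] [-0.22449366 -0.30057683 -0.10913706]
x 0.5505180464314243 0.5442488395876006 0.5569529202209033 ymax [-0.10562104 -0.10542101]
top
n 795 mean [ 0.5504 -0.1109  0.1424] encl mm [ 550.4 -111.5] 8.9 med z 0.1425
n 1083 mean [ 0.5501 -0.1065  0.0719] encl mm [ 550.2 -110.1] 15.2 med z 0.072
111 [ 0.55020734 -0.10999979]
```

>>> servo_tool(motion=[[0, -0.0002, -0.0012, 0, 0, 0, 0], [0, -0.0002, -0.0012, 0.002, 0, 0, 0], [0, -0.0002, -0.0012, 0.004, 0, 0, 0], [0, -0.0002, -0.0012, 0.0055, 0, 0, 0], [0, -0.0002, -0.0012, 0.007, 0, 0, 0], [0, -0.0002, -0.0012, 0.008, 0, 0, 0], [0, -0.0002, -0.0012, 0.009, 0, 0, 0], [0, -0.0002, -0.0012, 0.009, 0, 0, 0]])

```text
clock: 19.55
position: [0.5498, -0.1102, 0.1023]
ee_rot: [1.0, 0.0, -0.0, -0.0]
ft_force: [0.8, 1.7, -0.2]
grip_width: 0.129
```

>>> servo_tool(motion=[[0, 0, 0, 0.002, 0, 0, 0], [0, 0, 0, 0.004, 0, 0, 0], [0, 0, 0, 0.005, 0, 0, 0], [0, 0, 0, 0.006, 0, 0, 0], [0, 0, 0, 0.007, 0, 0, 0], [0, 0, 0, 0.008, 0, 0, 0], [0, 0, 0, 0.009, 0, 0, 0], [0, 0, 0, 0.01, 0, 0, 0], [0, 0, 0, 0.01, 0, 0, 0]])

```text
clock: 20.68
position: [0.5497, -0.1098, 0.0921]
ee_rot: [1.0, 0.001, -0.0, -0.0]
ft_force: [0.6, 3.7, -0.4]
grip_width: 0.127
```

>>> servo_tool(motion=[[0, 0, 0, 0.002, 0, 0, 0], [0, 0, 0, 0.004, 0, 0, 0], [0, 0, 0, 0.006, 0, 0, 0], [0, 0, 0, 0.0075, 0, 0, 0], [0, 0, 0, 0.0085, 0, 0, 0], [0, 0, 0, 0.0095, 0, 0, 0], [0, 0, 0, 0.0095, 0, 0, 0]])

```text
clock: 21.55
position: [0.5497, -0.1101, 0.0827]
ee_rot: [1.0, 0.0, -0.0, -0.0]
ft_force: [0.6, 4.8, -1.5]
grip_width: 0.127
```

>>> servo_tool(motion=[[0, 0, 0, 0.0005, 0, 0, 0], [0, 0, 0, 0.001, 0, 0, 0], [0, 0, 0, 0.0015, 0, 0, 0], [0, 0, 0, 0.0015, 0, 0, 0]])

```text
clock: 22.05
position: [0.5499, -0.1102, 0.0815]
ee_rot: [1.0, 0.0, 0.0, 0.0]
ft_force: [-0.8, 4.8, 1.9]
grip_width: 0.128
```

>>> servo_tool(motion=[[0, 0, 0, 0.0005, 0, 0, 0], [0, 0, 0, 0.0005, 0, 0, 0], [0, 0, 0, 0.0008, 0, 0, 0], [0, 0, 0, 0.0008, 0, 0, 0]])

```text
clock: 22.55
position: [0.5501, -0.1102, 0.0814]
ee_rot: [1.0, 0.0, 0.0, 0.0]
ft_force: [-2.0, 5.4, 9.0]
grip_width: 0.127
```

>>> servo_tool(motion=[[0, 0, 0, 0, 0, 0, 0], [0.5, 0, 0, 0, 0, 0, 0], [1, 0, 0, 0, 0, 0, 0], [1, 0, 0, 0, 0, 0, 0], [1, 0, 0, 0, 0, 0, 0], [1, 0, 0, 0, 0, 0, 0], [1, 0, 0, -0.02, 0, 0, 0], [1, 0, 0, -0.06, 0, 0, 0], [1, 0, 0, -0.11, 0, 0, 0], [1, 0, 0, -0.16, 0, 0, 0], [1, 0, 0.02, -0.2, 0, 0, 0], [1, 0, 0.05, -0.2, 0, 0, 0], [1, 0, 0.05, -0.2, 0, 0, 0]])

```text
clock: 24.18
position: [0.5496, -0.1628, 0.282]
ee_rot: [1.0, -0.001, 0.001, 0.001]
ft_force: [-0.3, 0.3, -0.6]
grip_width: 0.999
```

```bash
python3 - <<'E'
from h import *
im,d,M=shot('w7');print(monitor.get_obs()['ft_force'],monitor.get_obs()['clock'])
W=pts('wrist',d,M)
print('post66 top');slab(W,.5502,-.1103,.012,.105,.13)
print('set top');slab(W,.56,-.0415,.012,.105,.13)
P=W[(np.hypot(W[...,0]-.5502,W[...,1]+.1103)<.014)&(W[...,2]>.075)&(W[...,2]<.107)]
for z in (.08,.09,.1): 
    Q=P[abs(P[:,2]-z)<.005];print(z,Q[:,0].mean().round(4),np.percentile(Q[:,1],90).round(4))
print('rod');slab(W,.476,-.283,.03,.135,.16)
cv2.imwrite('pics/w7b.png',cv2.resize(im,(800,500)))
E
```

```text
[-0.53505172  0.6703236  -0.49714497] 24.225
post66 top
n 147 mean [ 0.5497 -0.1094  0.1118] encl mm [ 549.8 -109.7] 6.3 med z 0.112
set top
n 192 mean [ 0.5596 -0.0418  0.1118] encl mm [559.6 -41.4] 6.5 med z 0.112
0.08 0.5507 -0.1035
0.09 0.55 -0.1035
0.1 0.5512 -0.1039
rod
n 191 mean [ 0.4773 -0.2832  0.1432] encl mm [ 476.6 -285. ] 7.1 med z 0.1446
```

View pics/w7b.png

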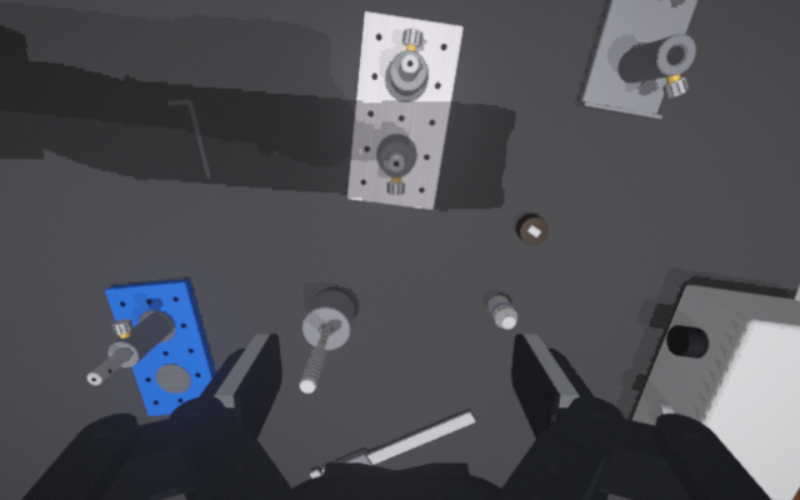

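The post stands in the holder at (397,155), level with the set post at (410,63): both tops read z = 0.112. The rod is upright in its stand at (310,360), with its top at 0.1446. The gripper is clear of everything, so I'm handing in.

```bash
python3 -c "
from h import *
print(ticket.hand_in())"
```

```text
the job is handed in; nothing more can be done
None
```

I probed the empty holder with the depth rod, put the rod back in its stand, and pressed post_66 home in the holder. The job is handed in; the hand-in gives no verdict.

- **Depth:** the rod met the bottom with its tip at about 46 mm above the bench, so the bore is about 26 mm deep. That calls for the 66 mm post. The force peaked at about 11 N.
- **Post:** I picked the matching post from the rack by its measured length, 65.9 mm. It reached the bottom at the predicted height with about 9 N.
- **Last checks:** the tops of post_66 and the set post both measured 112.0 mm. Post_66 stood within about 1 mm of the measured mouth axis and showed no clear lean. The rod was upright in its stand, its top at 144.6 mm against 145 mm expected. The gripper was clear, with only sensor noise on the force reading, and the robot clock stood at about 24 s of the 67 s allowed.
- **Not checked:** I did not look at the rack again after taking the post; nothing touched the other three that I know of. No check failed. Position readings scattered by about 1 mm, and I corrected for that before inserting the post.

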